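Clear the drilling jig and hold the manifold block in its corner

TASK

Two stray fittings, a brass hexagon bush and a steel press coupling, were left on the bed of the drilling jig: drop both into the round tub of fittings. Then set the aluminium manifold block flat on the jig, plain end to the short fence and its unported long side to the long fence, press it snugly into the corner so that it bears firmly on both fences at once, and hold it there for drilling: finish while still holding and pressing it, do not let go. Leave the tub upright in its place and the other things on the bench alone.

Things in the scene. Friction and masses are not known exactly. Their poses are not given: they have to be found in the camera images.
- jig: drilling jig fixed to the bench: dark steel plate 240 (x) x 260 (y) x 12 mm, origin at the centre of its underside, so the flat bed is 12 mm above it. Two rigid steel fence bars, 18 mm wide, stand 18 mm above the bed (ground and oiled: the block slides easily) along its +x edge (long fence, inner face at x = +95 mm) and its +y edge (short fence, inner face at y = +105 mm)
- long_fence: fence bar 18 (x) x 185 (y) x 18 mm on the jig's +x edge, from y = -90 to +95 mm in the jig's frame; axes as the jig's, origin at the centre of its underside on the bed; its inner face looks to -x. Fingers that grip the block across its y faces pass over this bar if they stay over 18 mm above the block's underside
- short_fence: fence bar 105 (x) x 18 (y) x 18 mm on the jig's +y edge, from x = -20 to +85 mm in the jig's frame; axes as the jig's, origin at the centre of its underside on the bed; its inner face looks to -y
- jig_corner (a point): point on the bed where the planes of the two inner fence faces meet, at (95, 105, 12) mm in the jig's frame; axes as the jig's. The bars themselves stop 10 mm short of it (chip relief).
- block: aluminium manifold block 90 (x) x 46 (y) x 52 (z) mm, 0.45 to 0.66 kg, on the bench at the start; origin at the centre of its underside. Flat y faces to grip; flush round ports on top and on the -y side. A brass nipple (27 mm hexagon, 20 mm thread) sticks out 22 mm from the +x end, 27 mm up; the -x end is plain. Home: x axis along the jig's -y, y axis along the jig's +x, +y side on the long fence
- block_corner (a point): lower corner of the block between its plain end and its +y side, at (-45, 23, 0) mm in the block's frame; it comes to jig_corner when the block is home
- bush: stray brass bush standing on the jig's bed: hexagon 32 mm across flats (two flats face +-x of its frame), 12 mm thick, at the bottom; above it a thread 26 mm across, 18 mm long; 30 mm tall in all, about 80 g; origin at the centre of its underside. At the start at least 55 mm from the fences and from the other stray fitting
- sleeve: stray steel press coupling standing upright on the jig's bed: tube 44 mm tall, 31 mm across at the beads of both ends, 27 mm between them, about 70 g; origin at the centre of its underside. At least 55 mm from the fences.
- tub: open round grey plastic tub standing loose on the bench on one side of the jig (the block is on the other): 120 mm tall, 141 mm across the rim, 116 mm at the foot, wall 2.5 mm, about 0.9 kg; the fittings in it reach 35 to 60 mm above its underside; origin at the centre of its underside, z up
- spare_tee: brass tee, 56 mm long, lying on the bench; bystander; origin at the underside
- spare_elbow: brass elbow, 35 mm legs, lying on the bench; bystander; origin at the underside
- spare_sleeve: a second press coupling like sleeve, but standing on the bench, not on the jig; leave it; bystander; origin at the underside
- wrench: adjustable wrench, 170 mm, lying on the bench; bystander; origin at the underside
- square: engineer's square, 115 mm blade, lying on the bench; bystander; origin at the underside
- tape: tape measure, 66 x 40 x 60 mm, standing on the bench; bystander; origin at the underside
- oil: round bottle of cutting oil, 52 mm across, 130 mm tall; bystander; origin at the underside
Not all that is in view belongs to the job. Leave any purple look-alike of the bush alone.

How it is judged:
On the way:
1. both stray fittings lie in the tub, let go (horizontal distance between each of bush, sleeve and tub below 0.062 m and z of each of bush, sleeve in the frame of tub below 0.1 m and contact force between each of bush, sleeve and the fingers below 0.05 N), for 0.2 s.
At the end, for the whole second after the job is handed in: Both stray fittings lie in the standing tub. The block is at rest, flat on the bed (within 3 mm) within 3 degrees, square to the fences within 2 degrees, its plain-end corner within 5 mm of the jig's corner, bearing with over 2 N on each fence at once, the fingers still on it with over 2 N (all of step 1 and angle between tub's own z axis and vertical below 0.15 rad and horizontal distance between block_corner and jig_corner below 0.005 m and z of block in the frame of jig below 0.015 m and angle between the x axis of block and the y axis of jig, either way round below 0.04 rad and angle between block's own z axis and vertical below 0.05 rad and contact force between block and long_fence above 2 N and contact force between block and short_fence above 2 N and contact force between block and the fingers above 2 N and linear speed of block below 0.01 m/s); the arm keeps its last pose, push and grip.
It fails at once if the tub is tipped or shoved away (angle between tub's own z axis and vertical above 0.4 rad or distance of tub from where it was at the start of the episode above 0.04 m).
It fails at once if another thing on the bench is disturbed (distance of any of spare_tee, spare_elbow, spare_sleeve, wrench, square, tape, oil from where it was at the start of the episode above 0.03 m).
It also fails if it takes over 72 s, if anything falls off the work surface, if the arm or the gripper's body presses on something with over 40 N, if the wrist force passes 120 N, or if a joint passes its speed limit or range.

ROBOT

A 7-joint arm with a two-finger parallel gripper is mounted at the origin on the work surface. World frame = base frame: x ahead of the robot, y to its left, z up, the work surface at z = 0. Lengths are in m, angles in rad, forces in N, time in s.
With the tool pointing down it reaches from about 0.4 to 0.85 m from the base axis. Payload 4.5 kg.
Tool frame: the origin (TCP) lies on the centre line of the jaws, within the pads' length; the fingertips stand 8 mm ahead of it and the grasp point (between the pads) lies 11 mm behind it; z points along the fingers, x is the direction in which the jaws open and shut, and the axes are right-handed (so a half turn about z gives the same grasp; the last joint's range is limited). The gripper opens to 88 mm and grips with 3 to 60 N. Pads are 18 mm wide; open, the fingers measure 123 mm over their backs; the gripper's body (75 mm by 187 mm) begins 45 mm behind the grasp point.
Start: joints at [-1.274, 0.689, -0.195, 1.565, 0.157, 0.902, -0.215], TCP at [0.162, 0.604, 0.213] pointing down, gripper open.
Joint ranges: [-3.01, 3.01], [-0.46, 2.08], [-1.47, 1.51], [0.13, 2.56], [-1, 4.14], [0.04, 2.09], [-2.66, 2.66]. Speed limits (rad/s): [2.57, 2.57, 3.14, 3.14, 3.14, 3.14, 3.14].

INTERFACE

Orientations are given as a unit quaternion [x, y, z, w].
In Python, from plant import r gives the robot as it stands.
- The arm moves only by the shell command python3 -m pendant 'ROWS' [FORCE]. ROWS is JSON, a list of rows, each a list of 3 entries, a list of its own where there are three numbers: the turn, a rotation vector about the tool's x, y, z in rad, then the shift along the tool's x, y, z in m, then the opening, from 0 (shut) to 1 (fully open). In form: [[[wx, wy, wz], [tx, ty, tz], claw], ...]. A call has 1 to 10 rows; each row is the pose to reach, as a shift and turn from the pose commanded when the call began, along the tool's axes at that moment; what a row does not reach only later rows make up. A row lasts 1/10 s, in which the tool goes at most 50 mm and 8.59 degrees, less where a joint would pass 70% of its speed; a pose out of reach is approached as far as the arm can. A call with a gripper value outside its range is refused whole. The fingers move at their own pace and stop on an object; FORCE is the grip in N (left out, the last holds). Time passes only in rows, so rows that repeat a pose let the fingers close. It gives the time, the measured TCP pose, the force and the opening at its end, in the units of the state.
- r.get_state(): the state, without advancing time (a new reading comes with each control period).
- r.snapshot(name): name is "scene" or "top" or "wrist"; returns a dict with "image" (420x560x3 uint8, red, green, blue), "mtx" (3x3 intrinsics, pixels), "R" (3x3) and "t" (3): a world point X has camera coordinates R X + t; the wrist camera has in their place "T_tool_cam" (4x4, takes a point from camera to tool coordinates, whose origin is the TCP and whose axes are the tool frame's). Camera axes: x right, y down, z forward; pixel columns grow to the right and rows downward; lengths in m; the calibration is good to about 2 mm. A picture is of the moment at which its call begins: read the wrist's pose just before it. There is no depth.
- r.finish_job(): hands the job in, once; it reports no verdict.
The state is a dict: "clock": time; "q": joint angles; "qd": joint speeds; "joint_torque": joint torques, N m; "tool_pos": TCP position; "eef_rot": TCP orientation; "contact_force": force on the tool from outside, world axes, zero at the start; "moment": the same for the moment, N m; "opening": opening from 0.0 (shut) to 1.0 (fully open).
Only numpy, scipy, OpenCV 4.12 (cv2) and the standard library are available. Lean on these libraries where they do the work, as an engineer would, in place of code of your own. Each camera call takes 0.05 s, during which the arm holds its last target. There are 200 camera calls.

## Working session

There is one attempt and no reset: what is moved stays moved. The work goes in short steps, Python scripts to look and compute and a shell command to move; the robot and the scene stay as the last step left them, time stands still between calls to the robot, and variables do not carry over. Pictures are saved under pics/ and viewed, about 8 in all and at most 12, crops included, and the job is handed in when it is done.

```bash
mkdir -p pics; ls; python3 - <<'E'
from plant import r
import cv2,numpy as np
s=r.get_state();print({k:np.round(v,4) for k,v in s.items()})
for n in("scene","top"):
    d=r.snapshot(n);cv2.imwrite(f"pics/{n}0.png",d["image"][:,:,::-1]);np.savez(f"pics/{n}0.npz",**{k:v for k,v in d.items()})
    print(n,d["mtx"],d["R"],d["t"])
E
```

```text
pics
{'clock': np.float64(0.0), 'q': array([-1.2742,  0.69  , -0.1945,  1.5664,  0.1573,  0.9025, -0.2151]), 'qd': array([-0.0005, -0.0003,  0.0019,  0.0018, -0.    , -0.0007,  0.0002]), 'joint_torque': array([ 2.00000e-04, -5.27578e+01, -1.26690e+00, -1.53433e+01,
       -5.26000e-02,  6.50000e-03,  2.00000e-04]), 'tool_pos': array([0.1623, 0.6029, 0.2121]), 'eef_rot': array([ 7.936e-01,  6.084e-01, -7.000e-04,  6.000e-04]), 'contact_force': array([ 0.1239, -0.5635, -1.1151]), 'moment': array([ 0.0085,  0.0276, -0.0054]), 'opening': np.float64(1.0011)}
scene [[433.82310732   0.         288.37093204]
 [  0.         433.82310732 210.44924199]
 [  0.           0.           1.        ]] [[-0.68144837  0.73165299  0.017664  ]
 [ 0.56710622  0.54314119 -0.61918348]
 [-0.46262149 -0.41192421 -0.78504764]] [ 0.40406728 -0.25457686  1.3289501 ]
top [[422.67016872   0.         285.33980545]
 [  0.         422.67016872 202.15716933]
 [  0.           0.           1.        ]] [[ 2.15056026e-03 -9.99939873e-01 -1.07529344e-02]
 [-9.93636478e-01 -9.25819369e-04 -1.12630783e-01]
 [ 1.12614055e-01  1.09267272e-02 -9.93578724e-01]] [-0.04517215  0.54724139  1.03068659]
```

View pics/top0.png

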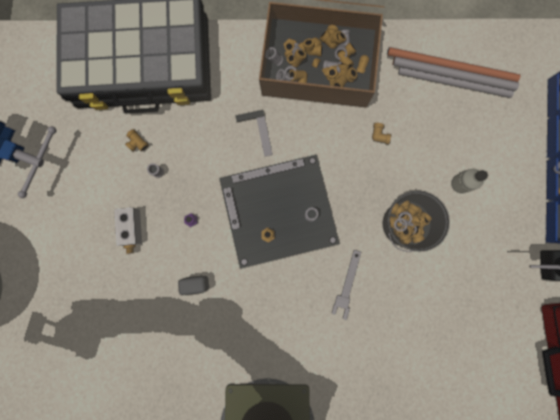

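View pics/scene0.png

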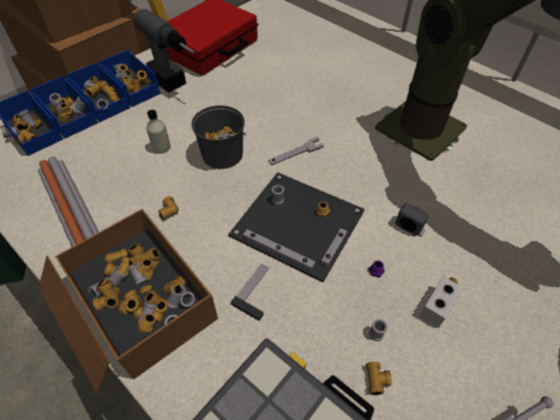

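The top view (upwards = +x, left = +y) shows the jig at (280,210), the bush at (267,235), the sleeve at (312,214), the tub at (415,220) and the block at (126,225) with its nipple pointing down.

Look-alikes:
- **Bush:** the purple one at (191,220) is to be left alone.
- **Sleeve:** the spare at (155,170) stands on the bench, so it is not mine.
- **Others:** the fittings in the box and the tub are not candidates.

My choice is the two on the bed. A close crop comes next.

```bash
python3 - <<'E'
import cv2,numpy as np
im=cv2.imread("pics/top0.png")
a=cv2.resize(im[150:270,215:345],None,fx=4,fy=4,interpolation=cv2.INTER_CUBIC)  #520x480
b=cv2.resize(im[195:265,105:155],None,fx=5,fy=5,interpolation=cv2.INTER_CUBIC) #250x350
c=np.zeros((480,790,3),np.uint8);c[:480,:520]=a;c[:350,530:780]=b
cv2.imwrite("pics/crop1.png",c)
E
```

```text
(no output)
```

View pics/crop1.png

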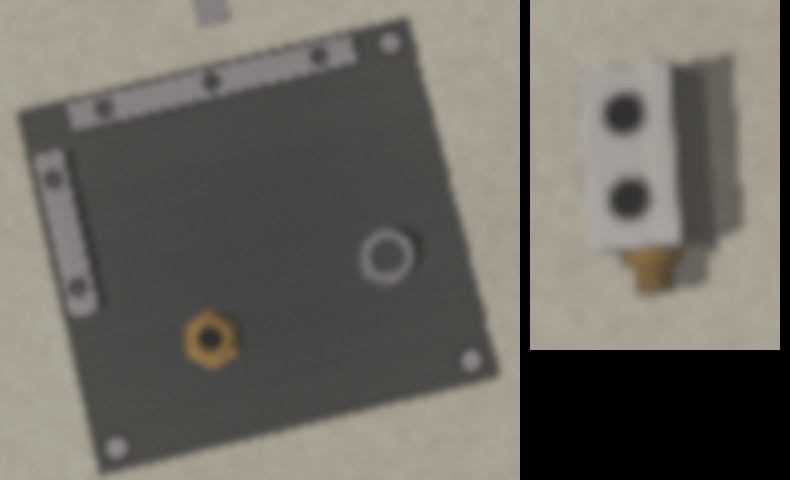

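The crop confirms the choice: the brass hexagon is at (211,340) and the steel ring at (386,257). The long fence is at the top and the short fence on the left. The block's nipple points down, so its +y side is on the image's right.

```bash
cat > h.py <<'E'
import numpy as np,cv2
from scipy.spatial.transform import Rotation as R
from plant import r
def ray(d,px,z):
    px=np.atleast_2d(np.array(px,float)); o=-d["R"].T@d["t"]
    v=np.c_[px,np.ones(len(px))]@np.linalg.inv(d["mtx"]).T@d["R"]
    return o+v*((z-o[2])/v[:,2])[:,None]
def proj(d,X): c=d["R"]@np.array(X,float)+d["t"]; p=d["mtx"]@c; return np.round(p[:2]/p[2],1)
def go(pos,yaw=None):  # prints tool-frame turn/shift from current measured pose to world pos, yaw (deg of tool x, mod 180)
    s=r.get_state();R0=R.from_quat(s["eef_rot"]);x=R0.as_matrix()[:,0];y0=np.degrees(np.arctan2(x[1],x[0]))
    if yaw is None: yaw=y0
    dy=(yaw-y0+90)%180-90
    t=np.radians(y0+dy);T=np.array([[np.cos(t),np.sin(t),0],[np.sin(t),-np.cos(t),0],[0,0,-1]]).T
    T=np.array([[np.cos(t),np.sin(t),0],[np.sin(t),-np.cos(t),0],[0,0,-1]])
    w=(R0.inv()*R.from_matrix(T)).as_rotvec()
    print("t",round(float(s["clock"]),2),"pos",s["tool_pos"].round(4),"yaw",y0.round(2),"q7",s["q"][6].round(2),"turn",w.round(4),"shift",R0.inv().apply(np.array(pos)-s["tool_pos"]).round(4))
E
python3 - <<'E'
from h import *
d=dict(np.load("pics/top0.npz"));sc=dict(np.load("pics/scene0.npz"))
J=np.array([[18,112],[408,18],[498,375],[100,474]])/4+[215,150]
P=ray(d,J-0.4,.012);c=P.mean(0)
print(P.round(4));print("sides",[np.linalg.norm(P[i]-P[i-1]).round(4) for i in range(4)],"c",c.round(4))
e=[(P[0]-P[1])+(P[3]-P[2]),(P[0]-P[3])+(P[1]-P[2])]
yy=np.degrees(np.arctan2(e[0][1],e[0][0]))-90; yx=np.degrees(np.arctan2(e[1][1],e[1][0]));print("jig yaw",yy,yx)
B=(np.array([[583,65],[670,62],[680,247],[590,250]])-[530,0])/5+[105,195]
Q=ray(d,B-.4,.052);print(Q.round(4),"sides",[np.linalg.norm(Q[i]-Q[i-1]).round(4) for i in range(4)],"c",Q.mean(0).round(4))
l=(Q[2]-Q[1])+(Q[3]-Q[0]);print("blk x yaw",np.degrees(np.arctan2(l[1],l[0])))
w=(Q[1]-Q[0])+(Q[2]-Q[3]);print("blk y yaw",np.degrees(np.arctan2(w[1],w[0])))
bush=ray(d,[211/4+215-.4,340/4+150-.4],.042)[0]; sl=ray(d,[386/4+215-.4,257/4+150-.4],.056)[0]; tub=ray(d,[416,221],.12)[0]
for n,p in(("bush",bush),("sleeve",sl),("tub",tub),("blk",Q.mean(0)),("jigc",c)): print(n,p.round(4),"scene px",proj(sc,p))
E
```

```text
[[ 0.613   0.1267  0.012 ]
 [ 0.6746 -0.1247  0.012 ]
 [ 0.4449 -0.1801  0.012 ]
 [ 0.3825  0.0705  0.012 ]]
sides [np.float64(0.2372), np.float64(0.2589), np.float64(0.2363), np.float64(0.2582)] c [ 0.5287 -0.0269  0.012 ]
jig yaw 13.88459895267701 13.624038027944017
[[0.531  0.3752 0.052 ]
 [0.5325 0.3322 0.052 ]
 [0.4417 0.3234 0.052 ]
 [0.4402 0.3675 0.052 ]] sides [np.float64(0.0912), np.float64(0.0431), np.float64(0.0912), np.float64(0.0441)] c [0.4863 0.3496 0.052 ]
blk x yaw -174.78513171665418
blk y yaw -87.97506423495713
bush [ 4.655e-01 -3.000e-04  4.200e-02] scene px [323.4 203.7]
sleeve [ 0.5158 -0.1076  0.056 ] scene px [278.4 188.5]
tub [ 0.4942 -0.3432  0.12  ] scene px [219.7 121.6]
blk [0.4863 0.3496 0.052 ] scene px [443.8 294.9]
jigc [ 0.5287 -0.0269  0.012 ] scene px [298.1 219.7]
```

```bash
python3 -c "
from h import *
go([.4655,-.0003,.15],104)"
```

```text
t 0.1 pos [0.1622 0.6029 0.2122] yaw 74.95 q7 -0.22 turn [-3.00e-04  1.70e-03 -5.07e-01] shift [-0.5037  0.4495  0.0631]
```

```bash
python3 -m pendant '[[[0,0,-0.5],[-0.04,0.03,0.005],0.6],[[0,0,-0.5],[-0.07,0.065,0.01],0.6],[[0,0,-0.5],[-0.105,0.095,0.015],0.6],[[0,0,-0.5],[-0.14,0.125,0.02],0.6],[[0,0,-0.5],[-0.175,0.155,0.02],0.6],[[0,0,-0.5],[-0.21,0.185,0.03],0.6],[[0,0,-0.5],[-0.245,0.22,0.03],0.6],[[0,0,-0.5],[-0.28,0.25,0.03],0.6],[[0,0,-0.5],[-0.315,0.28,0.04],0.6],[[0,0,-0.5],[-0.35,0.315,0.04],0.6]]' 20; python3 -c "
from h import *
go([.4655,-.0003,.15],104)"
```

```text
clock: 1.1
tool_pos: [0.3752, 0.1819, 0.1722]
eef_rot: [0.618, 0.786, -0.001, -0.0]
contact_force: [0.3, 0.4, -0.1]
opening: 0.599
t 1.1 pos [0.3752 0.1819 0.1722] yaw 103.68 q7 0.81 turn [-0.0017  0.0003 -0.0056] shift [-0.1984  0.0446  0.0222]
```

```bash
python3 -m pendant '[[[0,0,0],[-0.04,0.01,0.005],0.6],[[0,0,0],[-0.08,0.02,0.01],0.6],[[0,0,0],[-0.12,0.03,0.015],0.6],[[0,0,0],[-0.16,0.04,0.02],0.6],[[0,0,0],[-0.19,0.045,0.022],0.6],[[0,0,0],[-0.19,0.045,0.022],0.6],[[0,0,0],[-0.19,0.045,0.022],0.6]]'; python3 - <<'E'
from h import *
s=r.get_state();d=r.snapshot("wrist")
go([.4655,-.0003,.15],104)
T=np.eye(4);T[:3,:3]=R.from_quat(s["eef_rot"]).as_matrix();T[:3,3]=s["tool_pos"]
C=np.linalg.inv(T@d["T_tool_cam"]);w=dict(mtx=d["mtx"],R=C[:3,:3],t=C[:3,3]);np.savez("pics/w1.npz",**w)
cv2.imwrite("pics/w1.png",d["image"][:,:,::-1])
print("bush expected px",proj(w,[.4655,-.0003,.042]),proj(w,[.4655,-.0003,.012]),"sleeve",proj(w,[.5158,-.1076,.056]))
E
```

```text
clock: 1.8
tool_pos: [0.4638, 0.0093, 0.1506]
eef_rot: [0.619, 0.785, -0.0, -0.0]
contact_force: [-0.3, 1.1, 0.7]
opening: 0.598
t 1.85 pos [0.4636 0.0105 0.1508] yaw 103.63 q7 1.19 turn [-0.0003 -0.0009 -0.0065] shift [-0.0109 -0.0007  0.0008]
bush expected px [260.7 197.3] [261.6 189.7] sleeve [131.2 227.1]
```

View pics/w1.png

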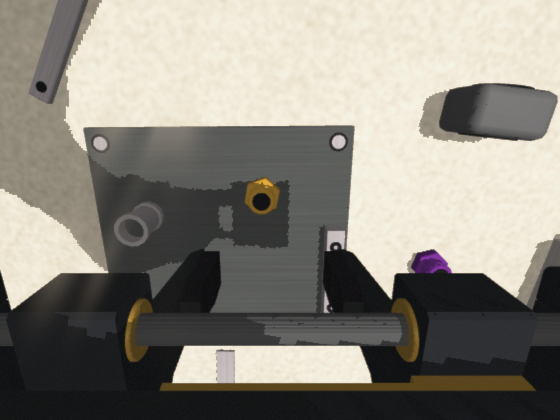

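The wrist view shows the bush's thread top at (262,201) and the sleeve's top at (132,230). Both are within 4 px of prediction. The purple look-alike at (430,263) is well away.

```bash
python3 - <<'E'
from h import *
w=dict(np.load("pics/w1.npz"))
b=ray(w,[262,201],.042)[0];print("bush",b,"sleeve",ray(w,[132,230],.056)[0])
P=ray(w,[[85,128],[353.5,126]],.012);print("jig near corners",P, "yaw",np.degrees(np.arctan2(*(P[1]-P[0])[[1,0]]))-90,np.linalg.norm(P[0]-P[1]))
go([*((b[:2]+[.4655,-.0003])/2),.035])
E
```

```text
bush [0.46867311 0.00168062 0.042     ] sleeve [ 0.51844523 -0.10656993  0.056     ]
jig near corners [[ 0.44584859 -0.17761031  0.012     ]
 [ 0.38449297  0.07082885  0.012     ]] yaw 13.872430595169135 0.2559033561516071
t 1.85 pos [0.4636 0.0105 0.1508] yaw 103.63 q7 1.19 turn [-0.0003 -0.0009  0.    ] shift [-0.0104  0.0011  0.1158]
```

```bash
python3 -m pendant '[[[0,0,0],[-0.009,0.001,0.03],0.6],[[0,0,0],[-0.009,0.001,0.065],0.6],[[0,0,0],[-0.009,0.001,0.095],0.6],[[0,0,0],[-0.009,0.001,0.115],0.6],[[0,0,0],[-0.009,0.001,0.116],0.6],[[0,0,0],[-0.009,0.001,0.116],0],[[0,0,0],[-0.009,0.001,0.116],0],[[0,0,0],[-0.009,0.001,0.116],0],[[0,0,0],[-0.009,0.001,0.116],0],[[0,0,0],[-0.009,0.001,0.116],0]]' 25; python3 -m pendant '[[[0,0,0],[0,0,0],0],[[0,0,0],[0,0,-0.03],0],[[0,0,0],[0,0,-0.07],0],[[0,0,0],[0,0,-0.11],0],[[0,0,0],[0,0,-0.145],0]]'; python3 -c "
from h import *
go([.4942,-.3432,.18])"
```

```text
clock: 2.85
tool_pos: [0.4675, 0.0011, 0.0354]
eef_rot: [0.619, 0.786, 0.0, 0.0]
contact_force: [-0.2, 0.1, -0.0]
opening: 0.172
clock: 3.35
tool_pos: [0.4668, 0.001, 0.1818]
eef_rot: [0.619, 0.786, 0.0, 0.0]
contact_force: [0.2, -1.2, 0.4]
opening: 0.008
t 3.35 pos [0.4668 0.001  0.1818] yaw 103.58 q7 1.24 turn [ 0.0003 -0.0002 -0.    ] shift [-0.341  -0.0543  0.0017]
```

The gripper closed to 0.008, so the grasp missed. I'll look.

```bash
python3 - <<'E'
from h import *
s=r.get_state();d=r.snapshot("wrist")
T=np.eye(4);T[:3,:3]=R.from_quat(s["eef_rot"]).as_matrix();T[:3,3]=s["tool_pos"]
C=np.linalg.inv(T@d["T_tool_cam"]);w=dict(mtx=d["mtx"],R=C[:3,:3],t=C[:3,3]);np.savez("pics/w2.npz",**w)
cv2.imwrite("pics/w2.png",d["image"][:,:,::-1])
print("bush",proj(w,[.467,.0007,.042]),"tip",proj(w,s["tool_pos"]-[0,0,.008]))
E
```

```text
bush [271. 190.] tip [271.3 239.9]
```

View pics/w2.png

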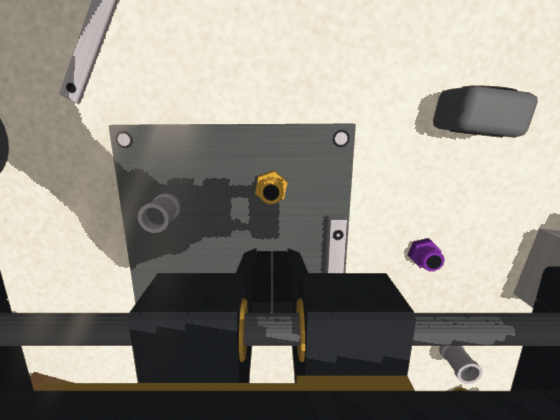

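Bush still upright, thread top at (271,191), but its hexagon has turned, so the fingers brushed it.

```bash
python3 - <<'E'
from h import *
w=dict(np.load("pics/w2.npz"))
print("bush",ray(w,[271,191],.042)[0],"sleeve",ray(w,[155,217],.056)[0],"corners",ray(w,[[110,125],[355,124.5]],.012), "cam",-w["R"].T@w["t"])
d=r.snapshot("top");cv2.imwrite("pics/t2.png",cv2.resize(d["image"][130:280,200:350,::-1],None,fx=4,fy=4,interpolation=cv2.INTER_CUBIC))
s=r.get_state();print(s["eef_rot"])
# bush hex test: horizontal offset of fingertips in wrist pic
go([.4942,-.3432,.18])
for v in (0,.009,-.009):
  for z in(.008,-.011,-.03):
    p=s["tool_pos"]+R.from_quat(s["eef_rot"]).apply([0,v,z]);print(v,z,proj(w,p))
E
```

```text
bush [0.46801163 0.00091361 0.042     ] sleeve [ 0.51750192 -0.10568007  0.056     ] corners [[ 0.44558311 -0.17782106  0.012     ]
 [ 0.38502376  0.07128707  0.012     ]] cam [ 0.39461232 -0.01625033  0.35329642]
[0.61880601 0.78553312 0.00288724 0.00291794]
t 3.45 pos [0.4697 0.0015 0.1837] yaw 103.54 q7 1.23 turn [0.0081 0.001  0.    ] shift [-0.3408 -0.0569  0.0036]
0 0.008 [270.9 245.5]
0 -0.011 [270.8 259.1]
0 -0.03 [270.8 275.8]
0.009 0.008 [270.9 259. ]
0.009 -0.011 [270.8 273.8]
0.009 -0.03 [270.8 291.9]
-0.009 0.008 [270.9 231.7]
-0.009 -0.011 [270.8 244. ]
-0.009 -0.03 [270.8 259.2]
```

View pics/t2.png

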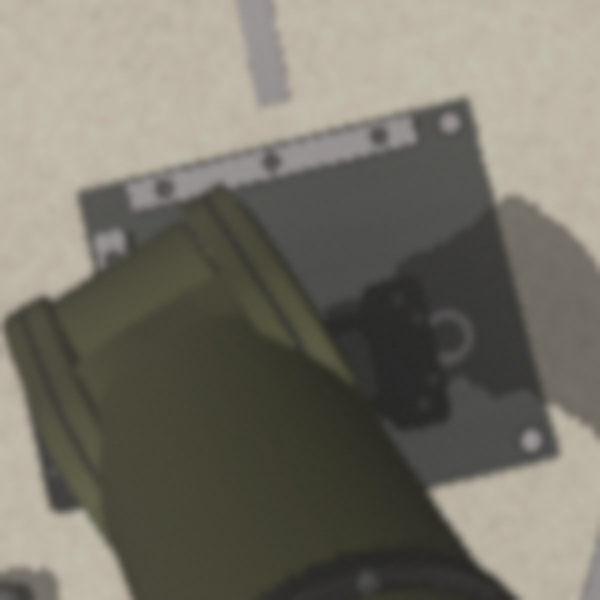

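```bash
python3 - <<'E'
from h import *
im=cv2.imread("pics/w2.png",0);print([ (y,int(im[y,255]),int(im[y,271]),int(im[y,285])) for y in range(228,300,3)])
im=cv2.imread("pics/w2.png",0);print("row262",[int(v) for v in im[262,225:320:3]])
d=r.snapshot("wrist");print(d["T_tool_cam"].round(4),d["mtx"].round(1))
s=r.get_state();print(s["clock"],s["tool_pos"],s["opening"])
def tp(p): c=np.linalg.inv(d["T_tool_cam"])@[*p,1];q=d["mtx"]@c[:3];return (q[:2]/q[2]).round(1)
for v in(-.009,0,.009):print(v,[tp([0,v,z]) for z in(.008,-.011,-.03)])
print("width",tp([.0175,-.009,.008]),tp([-.0175,-.009,.008]))
E
```

```text
[(228, 51, 51, 93), (231, 51, 50, 92), (234, 52, 52, 95), (237, 59, 58, 92), (240, 94, 93, 94), (243, 93, 95, 93), (246, 92, 95, 93), (249, 30, 92, 91), (252, 24, 52, 17), (255, 20, 52, 17), (258, 21, 51, 18), (261, 17, 54, 17), (264, 18, 51, 17), (267, 17, 51, 15), (270, 18, 48, 13), (273, 16, 50, 17), (276, 16, 49, 17), (279, 18, 51, 16), (282, 17, 52, 17), (285, 14, 52, 17), (288, 16, 48, 18), (291, 19, 50, 16), (294, 20, 52, 17), (297, 16, 52, 15)]
row262 [92, 90, 91, 92, 90, 39, 22, 19, 16, 21, 20, 15, 19, 17, 17, 25, 27, 14, 18, 17, 17, 17, 24, 22, 19, 21, 39, 93, 95, 95, 93, 95]
[[ 1.000e+00 -5.000e-04 -3.000e-04  2.000e-04]
 [ 6.000e-04  9.566e-01  2.915e-01 -7.420e-02]
 [ 1.000e-04 -2.915e-01  9.566e-01 -1.715e-01]
 [ 0.000e+00  0.000e+00  0.000e+00  1.000e+00]] [[315.2   0.  271.5]
 [  0.  315.2 209.5]
 [  0.    0.    1. ]]
3.5 [0.46843959 0.00101653 0.18171687] 0.01002100615727663
-0.009 [array([271.3, 226.1]), array([271.3, 238. ]), array([271.2, 252.6])]
0 [array([271.3, 239.9]), array([271.3, 253. ]), array([271.2, 269.2])]
0.009 [array([271.3, 253.3]), array([271.3, 267.6]), array([271.2, 285.2])]
width [300.2 226.1] [242.4 226.1]
```

```bash
python3 - <<'E'
from h import *
im=cv2.imread("pics/w2.png",0)
for y in(249,250,251,252,254,257,262,270,275):print(y,[int(v) for v in im[y,232:252]],"|",[int(v) for v in im[y,290:312]])
print("col262-280 y248-256");print(im[247:258,258:286:3])
E
```

```text
249 [90, 90, 90, 92, 90, 91, 92, 92, 90, 91, 91, 91, 89, 91, 92, 89, 91, 89, 85, 82] | [45, 56, 70, 86, 88, 91, 91, 91, 92, 91, 91, 91, 93, 92, 92, 91, 92, 92, 93, 91, 92, 91]
250 [91, 92, 92, 92, 92, 92, 93, 92, 93, 91, 92, 93, 92, 92, 89, 88, 83, 60, 55, 38] | [24, 26, 32, 47, 72, 84, 86, 90, 92, 91, 91, 91, 91, 91, 92, 92, 91, 92, 91, 92, 92, 91]
251 [93, 92, 92, 92, 93, 92, 93, 93, 91, 92, 93, 90, 90, 87, 72, 58, 39, 27, 24, 20] | [21, 18, 21, 24, 31, 35, 48, 70, 84, 88, 90, 90, 91, 90, 91, 91, 91, 92, 90, 90, 91, 91]
252 [92, 93, 93, 94, 94, 95, 94, 94, 94, 94, 93, 89, 73, 59, 37, 27, 21, 24, 20, 21] | [21, 24, 22, 21, 19, 22, 22, 33, 47, 71, 90, 94, 94, 95, 92, 93, 93, 93, 93, 93, 92, 92]
254 [91, 93, 90, 93, 92, 92, 92, 92, 91, 91, 86, 50, 25, 22, 21, 20, 21, 21, 21, 19] | [21, 19, 20, 20, 22, 22, 19, 22, 21, 28, 59, 92, 94, 94, 94, 93, 93, 93, 93, 93, 94, 95]
257 [89, 88, 91, 91, 89, 90, 89, 90, 90, 85, 40, 22, 20, 23, 20, 22, 22, 21, 19, 22] | [22, 21, 22, 22, 21, 22, 21, 18, 22, 21, 19, 37, 81, 90, 91, 92, 90, 90, 91, 91, 90, 90]
262 [90, 90, 92, 92, 91, 90, 90, 85, 39, 23,
[... 167 characters left out ...]
, 22, 21, 20, 23, 19, 23, 23, 18, 21, 20, 20, 25] | [17, 19, 21, 23, 23, 19, 19, 22, 22, 20, 19, 19, 20, 23, 18, 21, 26, 59, 86, 92, 90, 90]
275 [22, 23, 23, 27, 24, 24, 25, 20, 23, 24, 23, 23, 22, 20, 19, 21, 21, 21, 19, 19] | [17, 17, 17, 21, 20, 22, 21, 22, 18, 18, 18, 22, 23, 22, 25, 21, 22, 22, 23, 20, 21, 23]
col262-280 y248-256
[[95 96 95 95 95 94 95 94 92 94]
 [93 93 93 93 92 93 93 92 93 92]
 [90 92 92 92 92 92 92 92 92 91]
 [86 86 86 85 88 87 86 85 87 86]
 [35 35 34 34 37 37 33 34 35 33]
 [16 18 18 15 25 25 16 17 19 17]
 [19 18 13 21 23 26 17 16 17 19]
 [17 14 17 16 22 25 18 17 20 17]
 [16 16 19 15 24 26 18 18 14 17]
 [19 19 20 22 22 23 18 15 19 17]
 [17 18 16 16 24 26 15 17 17 18]]
```

```bash
python3 -c "
from h import *
go([.545,-.03,.04])"
```

```text
t 3.5 pos [0.4684 0.001  0.1817] yaw 103.53 q7 1.23 turn [0.0047 0.0008 0.    ] shift [-0.048   0.0665  0.1421]
```

```bash
python3 -m pendant '[[[0,0,0],[-0.024,0.033,0],0],[[0,0,0],[-0.048,0.066,0.03],0],[[0,0,0],[-0.048,0.066,0.07],0],[[0,0,0],[-0.048,0.066,0.105],0],[[0,0,0],[-0.048,0.066,0.135],0],[[0,0,0],[-0.048,0.066,0.14],0],[[0,0,0],[-0.048,0.066,0.14],0],[[0,0,0],[-0.048,0.066,0.14],0]]'; python3 -m pendant '[[[0,0,0],[0,0,0.007],0],[[0,0,0],[0,0,0.014],0],[[0,0,0],[0,0,0.019],0],[[0,0,0],[0,0,0.022],0],[[0,0,0],[0,0,0.022],0]]'; python3 - <<'E'
from h import *
s=r.get_state();d=r.snapshot("wrist");cv2.imwrite("pics/w3.png",d["image"][:,:,::-1])
T=np.eye(4);T[:3,:3]=R.from_quat(s["eef_rot"]).as_matrix();T[:3,3]=s["tool_pos"]
C=np.linalg.inv(T@d["T_tool_cam"]);np.savez("pics/w3.npz",mtx=d["mtx"],R=C[:3,:3],t=C[:3,3]);print(s["tool_pos"],s["contact_force"])
E
```

```text
clock: 4.3
tool_pos: [0.543, -0.0298, 0.0406]
eef_rot: [0.618, 0.786, 0.0, 0.0]
contact_force: [-0.1, -0.3, 1.1]
opening: 0.006
clock: 4.8
tool_pos: [0.5422, -0.03, 0.0175]
eef_rot: [0.618, 0.786, -0.0, -0.0]
contact_force: [-0.1, 0.4, 0.3]
opening: 0.004
[ 0.54224122 -0.02997123  0.01749927] [-0.06097956  0.35046947  0.28620957]
```

View pics/w3.png

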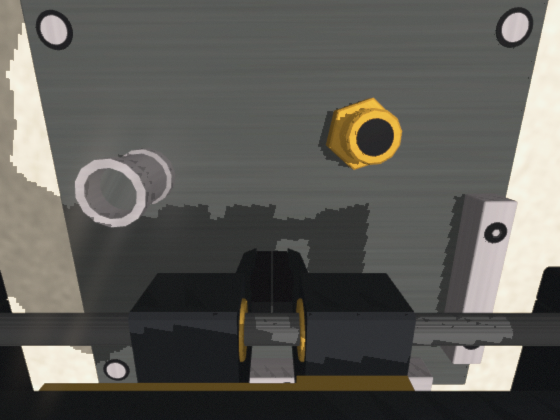

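No contact at TCP z = 0.0175, where the tips should already touch, so they stand shorter than stated. I'll feel further down in small steps.

```bash
for i in 1 2; do python3 -m pendant '[[[0,0,0],[0,0,0.0015],0],[[0,0,0],[0,0,0.003],0],[[0,0,0],[0,0,0.003],0]]'|egrep 'pos|force'; done; python3 - <<'E'
from h import *
w=dict(np.load("pics/w3.npz"))
P=ray(w,[[53,29],[514,28]],.013);print("screws",P,np.linalg.norm(P[0]-P[1]))
print("bush",ray(w,[376,137],.042)[0],"sleeve",ray(w,[111,193],.056)[0])
E
```

```text
tool_pos: [0.5425, -0.03, 0.0148]
contact_force: [0.3, -1.1, -0.0]
tool_pos: [0.5424, -0.03, 0.0117]
contact_force: [0.2, 0.1, 0.3]
screws [[ 0.45650013 -0.16231245  0.013     ]
 [ 0.40231657  0.06037674  0.013     ]] 0.2291862481784339
bush [0.46889879 0.00147704 0.042     ] sleeve [ 0.51858619 -0.10726991  0.056     ]
```

```bash
for i in 1 2 3; do python3 -m pendant '[[[0,0,0],[0,0,0.001],0],[[0,0,0],[0,0,0.002],0],[[0,0,0],[0,0,0.002],0]]'|egrep 'pos|force'; done
```

```text
tool_pos: [0.5425, -0.0299, 0.0098]
contact_force: [-0.2, 0.4, 0.8]
tool_pos: [0.5424, -0.03, 0.0078]
contact_force: [0.3, 0.2, 0.3]
tool_pos: [0.5424, -0.03, 0.0058]
contact_force: [0.6, -0.0, 0.1]
```

```bash
for i in 1 2 3 4; do python3 -m pendant '[[[0,0,0],[0,0,0.001],0],[[0,0,0],[0,0,0.002],0],[[0,0,0],[0,0,0.002],0]]'|egrep 'pos|force'; done
```

```text
tool_pos: [0.5424, -0.03, 0.0038]
contact_force: [-0.5, 0.1, 0.4]
tool_pos: [0.5424, -0.03, 0.0018]
contact_force: [-0.6, 0.5, 0.3]
tool_pos: [0.5424, -0.03, -0.0003]
contact_force: [-0.7, 0.6, -0.4]
tool_pos: [0.5424, -0.03, -0.0023]
contact_force: [-0.4, 0.1, -0.2]
```

```bash
for i in 1 2 3 4 5; do python3 -m pendant '[[[0,0,0],[0,0,0.001],0],[[0,0,0],[0,0,0.002],0],[[0,0,0],[0,0,0.002],0]]'|egrep 'pos|force'; done; python3 - <<'E'
from h import *
s=r.get_state();d=r.snapshot("wrist");im=cv2.cvtColor(d["image"],cv2.COLOR_RGB2BGR)
T=np.eye(4);T[:3,:3]=R.from_quat(s["eef_rot"]).as_matrix();T[:3,3]=s["tool_pos"]
C=np.linalg.inv(T@d["T_tool_cam"]);np.savez("pics/w4.npz",mtx=d["mtx"],R=C[:3,:3],t=C[:3,3])
cv2.imwrite("pics/w4.png",np.hstack([im[:300:,:][:, 40:440][60:300]]))
cv2.imwrite("pics/w4c.png",cv2.resize(im[80:300,190:390],None,fx=2.7,fy=2.7,interpolation=cv2.INTER_CUBIC))
E
```

```text
tool_pos: [0.5424, -0.03, -0.0042]
contact_force: [-0.1, -0.2, -0.3]
tool_pos: [0.5424, -0.03, -0.0062]
contact_force: [0.6, -0.5, 0.3]
tool_pos: [0.5424, -0.03, -0.0082]
contact_force: [0.3, 0.6, -0.5]
tool_pos: [0.5424, -0.03, -0.0102]
contact_force: [0.0, -0.5, -0.7]
tool_pos: [0.5424, -0.03, -0.0122]
contact_force: [0.2, -0.5, -0.4]
```

View pics/w4c.png

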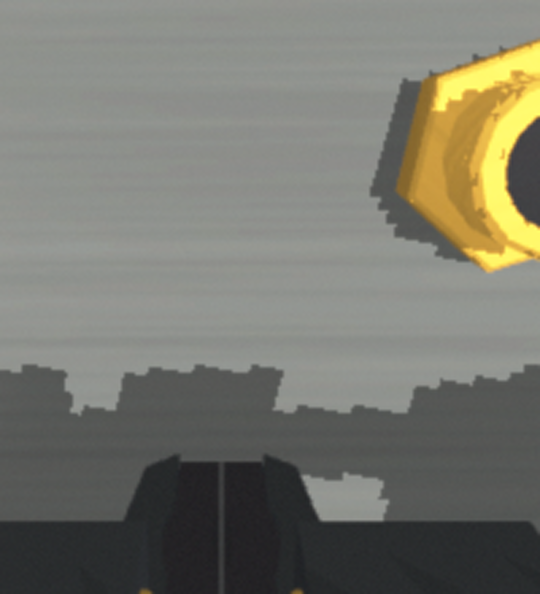

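```bash
for i in 1 2 3 4 5; do python3 -m pendant '[[[0,0,0],[0,0,0.001],0],[[0,0,0],[0,0,0.001],0]]'|egrep 'pos|force'; done
```

```text
tool_pos: [0.5425, -0.03, -0.0132]
contact_force: [-0.2, 0.6, -0.2]
tool_pos: [0.5426, -0.03, -0.0133]
contact_force: [-1.3, 0.3, 7.7]
tool_pos: [0.5426, -0.03, -0.0134]
contact_force: [-3.7, -0.3, 17.4]
tool_pos: [0.5426, -0.03, -0.0134]
contact_force: [-5.2, -0.4, 26.8]
tool_pos: [0.5426, -0.03, -0.0135]
contact_force: [-7.1, 0.6, 36.5]
```

Contact came at TCP z = -0.0133 with the bed at 0.012. The tips are therefore 25 mm *behind* the reported TCP, not 8 mm ahead, so I'll shift every height by -33 mm. The picture puts the pads centred in y, within about 2 mm. I'll rise to above the bush and open.

```bash
python3 -m pendant '[[[0,0,0],[0,0,-0.02],0],[[0,0,0],[0,0,-0.05],0],[[0,0,0],[0,0,-0.07],0.6],[[0,0,0],[0.01,-0.03,-0.075],0.6],[[0,0,0],[0.045,-0.06,-0.075],0.6],[[0,0,0],[0.045,-0.065,-0.075],0.6],[[0,0,0],[0.045,-0.065,-0.075],0.6],[[0,0,0],[0.045,-0.065,-0.075],0.6]]'; python3 -c "
from h import *
go([.4685,.0013,.001])"
```

```text
clock: 10.9
tool_pos: [0.4701, -0.0019, 0.0579]
eef_rot: [0.619, 0.786, 0.0, 0.001]
contact_force: [-0.5, 0.1, 0.5]
opening: 0.526
t 10.9 pos [ 0.4701 -0.0019  0.0579] yaw 103.56 q7 1.07 turn [0.0014 0.0005 0.    ] shift [ 0.0035 -0.0009  0.0569]
```

```bash
python3 -m pendant '[[[0,0,0],[0.003,-0.001,0.02],0.6],[[0,0,0],[0.003,-0.001,0.04],0.6],[[0,0,0],[0.003,-0.001,0.057],0.6],[[0,0,0],[0.003,-0.001,0.057],0],[[0,0,0],[0.003,-0.001,0.057],0],[[0,0,0],[0.003,-0.001,0.057],0],[[0,0,0],[0.003,-0.001,0.057],0],[[0,0,0],[0.003,-0.001,0.057],0],[[0,0,0],[0.003,-0.001,0.057],0]]' 25; python3 -m pendant '[[[0,0,0],[0,0,0],0],[[0,0,0],[0,0,-0.03],0],[[0,0,0],[0,0,-0.07],0],[[0,0,0],[0,0,-0.11],0],[[0,0,0],[0,0,-0.13],0],[[0,0,0],[0,0,-0.13],0]]'; python3 -c "
from h import *
go([.4942,-.3432,.13])"
```

```text
clock: 11.8
tool_pos: [0.4678, 0.001, 0.0016]
eef_rot: [0.619, 0.786, 0.001, 0.001]
contact_force: [-0.3, -0.8, 5.5]
opening: 0.284
clock: 12.4
tool_pos: [0.4686, 0.0011, 0.1333]
eef_rot: [0.619, 0.786, 0.002, 0.002]
contact_force: [0.6, 0.4, -1.0]
opening: 0.284
t 12.4 pos [0.4686 0.0011 0.1333] yaw 103.54 q7 1.14 turn [0.0051 0.0005 0.    ] shift [-0.3408 -0.0557  0.0032]
```

Gripped, 25 mm. Carry it to the tub.

```bash
python3 -m pendant '[[[0,0,0],[-0.03,-0.005,0],0],[[0,0,0],[-0.075,-0.012,0],0],[[0,0,0],[-0.12,-0.02,0],0],[[0,0,0],[-0.165,-0.027,0],0],[[0,0,0],[-0.21,-0.034,0],0],[[0,0,0],[-0.255,-0.042,0],0],[[0,0,0],[-0.3,-0.05,0],0],[[0,0,0],[-0.33,-0.055,0],0],[[0,0,0],[-0.34,-0.056,0],0],[[0,0,0],[-0.34,-0.056,0],0]]'; python3 -m pendant '[[[0,0,0],[0,0,0.025],0],[[0,0,0],[0,0,0.05],0],[[0,0,0],[0,0,0.068],0],[[0,0,0],[0,0,0.068],0],[[0,0,0],[0,0,0.068],0.5],[[0,0,0],[0,0,0.068],0.5],[[0,0,0],[0,0,0.068],0.5],[[0,0,0],[0,0,0.068],0.5],[[0,0,0],[0,0,0.03],0.5],[[0,0,0],[0,0,-0.01],0.5]]';python3 -c "
from h import *
go([.5182,-.1068,.10])"
```

```text
clock: 13.4
tool_pos: [0.4916, -0.3432, 0.1293]
eef_rot: [0.619, 0.785, -0.0, -0.001]
contact_force: [0.1, 0.9, -0.8]
opening: 0.287
clock: 14.4
tool_pos: [0.4916, -0.3421, 0.1411]
eef_rot: [0.618, 0.786, -0.0, -0.001]
contact_force: [1.2, -1.0, 0.1]
opening: 0.5
t 14.4 pos [ 0.4916 -0.3421  0.1411] yaw 103.6 q7 1.84 turn [-0.0019 -0.0021  0.    ] shift [0.2223 0.0812 0.0414]
```

```bash
python3 -m pendant '[[[0,0,0],[0.04,0.015,0],0.6],[[0,0,0],[0.085,0.03,0],0.6],[[0,0,0],[0.13,0.047,0],0.6],[[0,0,0],[0.175,0.063,0],0.6],[[0,0,0],[0.21,0.078,0.02],0.6],[[0,0,0],[0.222,0.081,0.04],0.6],[[0,0,0],[0.222,0.081,0.06],0.6],[[0,0,0],[0.222,0.081,0.07],0.6],[[0,0,0],[0.222,0.081,0.07],0.6]]';python3 -c "
from h import *
go([.5180,-.1068,-.010])"
```

```text
clock: 15.3
tool_pos: [0.5184, -0.1081, 0.0701]
eef_rot: [0.619, 0.786, -0.001, -0.001]
contact_force: [-1.1, 1.0, -0.1]
opening: 0.596
t 15.3 pos [ 0.5184 -0.1081  0.0701] yaw 103.56 q7 1.31 turn [-0.002  -0.0002  0.    ] shift [0.0013 0.0001 0.0801]
```

```bash
python3 -m pendant '[[[0,0,0],[0.001,0,0.025],0.6],[[0,0,0],[0.001,0,0.05],0.6],[[0,0,0],[0.001,0,0.07],0.6],[[0,0,0],[0.001,0,0.079],0.6],[[0,0,0],[0.001,0,0.079],0],[[0,0,0],[0.001,0,0.079],0],[[0,0,0],[0.001,0,0.079],0],[[0,0,0],[0.001,0,0.079],0],[[0,0,0],[0.001,0,0.079],0],[[0,0,0],[0.001,0,0.079],0]]' 25; python3 -m pendant '[[[0,0,0],[0,0,-0.03],0],[[0,0,0],[0,0,-0.07],0],[[0,0,0],[0,0,-0.11],0],[[0,0,0],[0,0,-0.14],0],[[0,0,0],[0,0,-0.14],0]]'; python3 -c "
from h import *
go([.4942,-.3432,.13])"
```

```text
clock: 16.3
tool_pos: [0.5198, -0.1069, -0.0071]
eef_rot: [0.619, 0.786, 0.0, 0.001]
contact_force: [-0.5, -0.6, 5.8]
opening: 0.322
clock: 16.8
tool_pos: [0.5214, -0.1068, 0.1357]
eef_rot: [0.619, 0.786, 0.002, 0.003]
contact_force: [0.4, -0.8, -1.0]
opening: 0.32
t 16.8 pos [ 0.5214 -0.1068  0.1357] yaw 103.56 q7 1.37 turn [0.007  0.0022 0.    ] shift [-0.2234 -0.0819  0.0056]
```

```bash
python3 -m pendant '[[[0,0,0],[-0.035,-0.013,0],0],[[0,0,0],[-0.075,-0.028,0],0],[[0,0,0],[-0.115,-0.043,0],0],[[0,0,0],[-0.155,-0.058,0],0],[[0,0,0],[-0.195,-0.072,0],0],[[0,0,0],[-0.22,-0.08,0],0],[[0,0,0],[-0.22,-0.08,0],0],[[0,0,0],[-0.22,-0.08,0],0]]'; python3 -m pendant '[[[0,0,0],[0,0,0.025],0],[[0,0,0],[0,0,0.05],0],[[0,0,0],[0,0,0.07],0],[[0,0,0],[0,0,0.07],0],[[0,0,0],[0,0,0.07],0.5],[[0,0,0],[0,0,0.07],0.5],[[0,0,0],[0,0,0.07],0.5],[[0,0,0],[0,0,0.03],0.5],[[0,0,0],[0,0,-0.01],0.5],[[0,0,0],[0,0,-0.03],0.8]]'; python3 - <<'E'
from h import *
s=r.get_state();d=r.snapshot("wrist");a=d["image"][:,:,::-1]
b=r.snapshot("top")["image"][130:280,350:480,::-1]
c=np.zeros((420,800,3),np.uint8);c[:,:420]=a[:,70:490];c[:,425:789]=cv2.resize(b,None,fx=2.8,fy=2.8,interpolation=cv2.INTER_CUBIC)
cv2.imwrite("pics/tub.png",c);go([.4863,.3496,.12])
E
```

```text
clock: 17.6
tool_pos: [0.492, -0.3391, 0.1308]
eef_rot: [0.619, 0.785, 0.0, -0.001]
contact_force: [-0.0, 0.9, 0.5]
opening: 0.322
clock: 18.6
tool_pos: [0.4948, -0.3398, 0.166]
eef_rot: [0.618, 0.786, 0.001, 0.003]
contact_force: [0.5, -0.6, -0.4]
opening: 0.567
t 18.7 pos [ 0.4953 -0.3403  0.1661] yaw 103.56 q7 1.85 turn [0.006  0.0052 0.    ] shift [0.673  0.1527 0.0435]
```

View pics/tub.png

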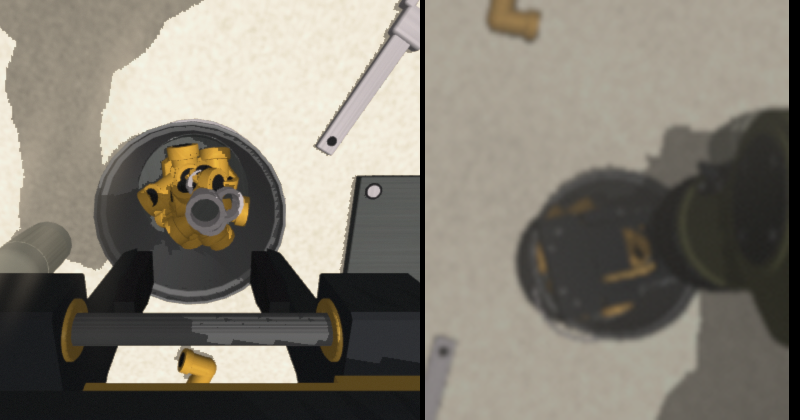

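The sleeve lies in the tub at (205,208) and the tub stands in place. On to the block: I turn the wrist the long way so that the last joint keeps its range.

```bash
python3 -m pendant '[[[0,0,0.1],[0.03,0.007,0],0.8],[[0,0,0.25],[0.07,0.016,0],0.8],[[0,0,0.4],[0.11,0.025,0],0.8],[[0,0,0.55],[0.15,0.034,0],0.8],[[0,0,0.7],[0.19,0.043,0],0.8],[[0,0,0.85],[0.23,0.052,0],0.8],[[0,0,1],[0.27,0.061,0],0.8],[[0,0,1.15],[0.31,0.07,0],0.8],[[0,0,1.3],[0.35,0.08,0],0.8],[[0,0,1.45],[0.39,0.089,0],0.8]]'; python3 -c "
from h import *
go([.4663,.3496,.12],-85)"
```

```text
clock: 19.7
tool_pos: [0.4873, 0.0622, 0.1616]
eef_rot: [0.985, 0.175, -0.0, 0.0]
contact_force: [-0.1, 0.5, 0.1]
opening: 0.799
t 19.7 pos [0.4873 0.0622 0.1616] yaw 20.15 q7 0.04 turn [-1.0000e-04  2.0000e-04 -1.3063e+00] shift [ 0.0793 -0.277   0.0416]
```

```bash
python3 -m pendant '[[[0,0,0.15],[0.008,-0.03,0],0.8],[[0,0,0.3],[0.016,-0.06,0],0.8],[[0,0,0.45],[0.025,-0.09,0],0.8],[[0,0,0.6],[0.034,-0.12,0],0.8],[[0,0,0.75],[0.043,-0.15,0],0.8],[[0,0,0.9],[0.052,-0.18,0],0.8],[[0,0,1.05],[0.061,-0.21,0],0.8],[[0,0,1.2],[0.07,-0.24,0.01],0.8],[[0,0,1.35],[0.077,-0.265,0.02],0.8],[[0,0,1.5],[0.077,-0.27,0.03],0.8]]'; python3 -m pendant '[[[0,0,0.15],[0,0,0],0.8],[[0,0,0.3],[0,0,0],0.8],[[0,0,0.33],[0,0,0],0.8],[[0,0,0.33],[0,0,0],0.8],[[0,0,0.33],[0,0,0],0.8]]'; python3 - <<'E'
from h import *
s=r.get_state();d=r.snapshot("wrist")
T=np.eye(4);T[:3,:3]=R.from_quat(s["eef_rot"]).as_matrix();T[:3,3]=s["tool_pos"]
C=np.linalg.inv(T@d["T_tool_cam"]);w=dict(mtx=d["mtx"],R=C[:3,:3],t=C[:3,3]);np.savez("pics/w5.npz",**w)
cv2.imwrite("pics/w5.png",d["image"][:,:,::-1]);go([.4863,.3496,.01],-85)
print(s["q"].round(2))
E
```

```text
clock: 20.7
tool_pos: [0.4637, 0.345, 0.1308]
eef_rot: [0.841, -0.541, -0.001, -0.001]
contact_force: [0.7, -0.6, 0.4]
opening: 0.796
clock: 21.2
tool_pos: [0.4651, 0.3404, 0.1319]
eef_rot: [0.742, -0.67, -0.0, 0.0]
contact_force: [-0.6, -0.7, 0.1]
opening: 0.798
t 21.25 pos [0.4651 0.3404 0.1319] yaw -84.24 q7 -1.63 turn [0.0002 0.0003 0.0133] shift [-0.007  -0.022   0.1219]
[-0.99  0.79  0.5   1.81 -0.57  0.68 -1.63]
```

View pics/w5.png

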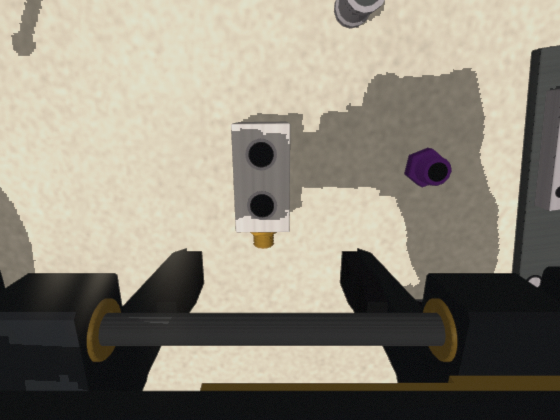

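```bash
python3 - <<'E'
from h import *
w=dict(np.load("pics/w5.npz"))
for q in ([[232,124],[290,124],[289.5,231.5],[236,231.5]],[[232,131],[290,131],[289.5,231.5],[236,231.5]]):
    Q=ray(w,q,.052);print(Q.round(4)[:,:2].tolist(),"sides",[np.linalg.norm(Q[i]-Q[i-1]).round(4) for i in range(4)],"c",Q.mean(0).round(4))
P=ray(w,[[261,154],[262,205.5]],.052);print("ports",P.round(4));v=P[1]-P[0];print("x yaw",np.degrees(np.arctan2(v[1],v[0])))
N=ray(w,[263,239],.027);print("nipple",N)
im=cv2.imread("pics/w5.png",0)
for y in(140,180,215):print(y,[int(v) for v in im[y,226:246]],[int(v) for v in im[y,282:298]])
print([int(v) for v in im[116:140,275]])
print("expected port px",proj(w,[.4863,.3496,.052]))
E
```

```text
[[0.5303, 0.3779], [0.5348, 0.3335], [0.4469, 0.3236], [0.4424, 0.3689]] sides [np.float64(0.0884), np.float64(0.0447), np.float64(0.0884), np.float64(0.0456)] c [0.4886 0.351  0.052 ]
[[0.525, 0.3776], [0.5296, 0.3329], [0.4469, 0.3236], [0.4424, 0.3689]] sides [np.float64(0.0831), np.float64(0.0449), np.float64(0.0831), np.float64(0.0456)] c [0.486  0.3507 0.052 ]
ports [[0.5097 0.3536 0.052 ]
 [0.4675 0.349  0.052 ]]
x yaw -173.67095772206162
nipple [[0.4276151  0.34506696 0.027     ]]
140 [216, 214, 214, 213, 210, 174, 124, 121, 121, 120, 120, 119, 119, 118, 117, 117, 115, 115, 116, 116] [116, 117, 114, 115, 116, 118, 136, 157, 113, 115, 117, 120, 122, 121, 119, 118]
180 [206, 206, 204, 205, 205, 207, 201, 153, 121, 120, 120, 117, 118, 118, 118, 117, 117, 114, 114, 115] [114, 114, 113, 114, 114, 114, 112, 104, 117, 118, 118, 120, 123, 124, 122, 123]
215 [207, 209, 209, 211, 212, 216, 217, 219, 213, 133, 120, 119, 118, 119, 119, 120, 119, 120, 133, 133] [113, 112, 115, 128, 140, 197, 191, 151, 208, 217, 217, 216, 214, 214, 211, 209]
[118, 119, 119, 117, 117, 109, 96, 138, 205, 217, 217, 216, 217, 218, 218, 218, 209, 135, 121, 122, 122, 121, 121, 121]
expected port px [263.3 183.4]
```

Block top corners are at (232,124), (290,124), (289,231) and (236,231), giving 88 x 45 mm. Its centre is (0.488, 0.351), it is square to the jaws, and the nipple points to -x. I'll grip with the tips 22 mm above the bench.

```bash
python3 -m pendant '[[[0,0,0],[-0.008,-0.024,0],0.8],[[0,0,0],[-0.008,-0.024,0.025],0.8],[[0,0,0],[-0.008,-0.024,0.06],0.8],[[0,0,0],[-0.008,-0.024,0.095],0.8],[[0,0,0],[-0.008,-0.024,0.125],0.8],[[0,0,0],[-0.008,-0.024,0.135],0.8],[[0,0,0],[-0.008,-0.024,0.135],0.8]]'; python3 -m pendant '[[[0,0,0],[0,0,0],0.4],[[0,0,0],[0,0,0],0.3],[[0,0,0],[0,0,0],0.3],[[0,0,0],[0,0,0],0.3],[[0,0,0],[0,0,0],0.3],[[0,0,0],[0,0,0],0.3]]' 55;  python3 -m pendant '[[[0,0,0],[0,0,-0.02],0.3],[[0,0,0],[0,0,-0.05],0.3],[[0,0,0],[0,0,-0.08],0.3],[[0,0,0],[0,0,-0.09],0.3],[[0,0,0],[0,0,-0.09],0.3]]'
```

```text
clock: 21.95
tool_pos: [0.4877, 0.3503, -0.004]
eef_rot: [0.741, -0.671, -0.0, 0.001]
contact_force: [0.1, 0.9, 0.4]
opening: 0.801
clock: 22.55
tool_pos: [0.489, 0.3514, -0.0018]
eef_rot: [0.741, -0.671, 0.0, -0.001]
contact_force: [-0.9, 0.3, 6.7]
opening: 0.517
clock: 23.05
tool_pos: [0.4886, 0.3513, 0.0877]
eef_rot: [0.741, -0.671, 0.0, -0.001]
contact_force: [0.8, 0.8, -5.9]
opening: 0.519
```

Held at 45.6 mm. Next, above a stand-off 15 mm short of both fences.

```bash
python3 -c "
from h import *
go([.5746,.0311,.095],13.75)"
```

```text
t 23.05 pos [0.4886 0.3513 0.0877] yaw -84.32 q7 -1.61 turn [-6.00e-04  2.00e-03  1.43e+00] shift [ 0.3271 -0.0538 -0.0076]
```

```bash
python3 -m pendant '[[[0,0,-0.1],[0.02,-0.003,-0.007],0.3],[[0,0,-0.24],[0.05,-0.008,-0.01],0.3],[[0,0,-0.38],[0.085,-0.014,-0.01],0.3],[[0,0,-0.52],[0.12,-0.02,-0.01],0.3],[[0,0,-0.66],[0.155,-0.026,-0.01],0.3],[[0,0,-0.8],[0.19,-0.032,-0.01],0.3],[[0,0,-0.94],[0.225,-0.038,-0.01],0.3],[[0,0,-1.08],[0.26,-0.043,-0.01],0.3],[[0,0,-1.22],[0.295,-0.049,-0.01],0.3],[[0,0,-1.36],[0.315,-0.052,-0.01],0.3]]';  python3 -m pendant '[[[0,0,-0.14],[0,0,0],0.3],[[0,0,-0.27],[0,0,0],0.3],[[0,0,-0.352],[0,0,0],0.3],[[0,0,-0.352],[0,0,0],0.3],[[0,0,-0.352],[0,0,0],0.3]]'; python3 - <<'E'
from h import *
go([.5746,.0311,.015],13.75)
s=r.get_state();d=r.snapshot("wrist")
T=np.eye(4);T[:3,:3]=R.from_quat(s["eef_rot"]).as_matrix();T[:3,3]=s["tool_pos"]
C=np.linalg.inv(T@d["T_tool_cam"]);w=dict(mtx=d["mtx"],R=C[:3,:3],t=C[:3,3]);np.savez("pics/w6.npz",**w)
cv2.imwrite("pics/w6.png",d["image"][:,:,::-1])
E
```

```text
clock: 24.05
tool_pos: [0.5703, 0.0381, 0.095]
eef_rot: [0.998, -0.055, -0.001, 0.001]
contact_force: [0.8, 0.2, -5.2]
opening: 0.512
clock: 24.55
tool_pos: [0.5701, 0.0425, 0.0956]
eef_rot: [0.993, 0.119, -0.001, -0.0]
contact_force: [0.6, 0.2, -6.4]
opening: 0.515
t 24.55 pos [0.5701 0.0425 0.0956] yaw 13.63 q7 -0.02 turn [-0.001   0.0024 -0.0021] shift [0.0019 0.0122 0.0806]
```

View pics/w6.png

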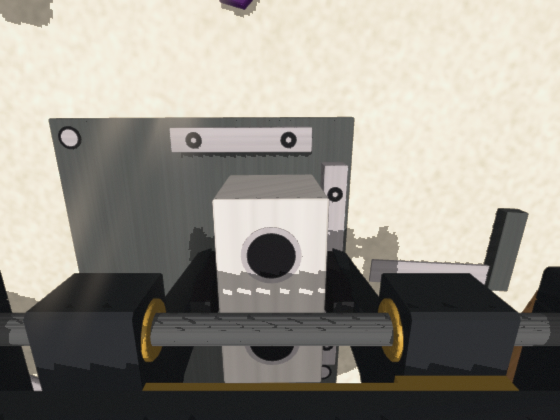

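Block and fences are parallel in view. The short fence's inner edge is at row 152, the long fence's at column ~325 and the block's plain end at row 197. I'll compute the remaining distances.

```bash
python3 - <<'E'
from h import *
w=dict(np.load("pics/w6.npz"));s=r.get_state();R0=R.from_quat(s["eef_rot"])
f=lambda px,z:R0.inv().apply(ray(w,px,z)-s["tool_pos"]).round(4)
print("short fence inner top edge (tool)",f([[172,152.5],[311,152.5]],.030))
print("plate far edge",f([[52,119],[353,118]],.012))
print("long fence inner top edge",f([[322,164],[326,205]],.030),"short ends",f([[171,152],[312,152]],.030))
print("block plain top edge",f([[215,197],[271,197],[327,197]],s["tool_pos"][2]+.054))
im=cv2.imread("pics/w6.png",0);print([int(v) for v in im[145:160,240]],[int(v) for v in im[170,314:332]],[int(v) for v in im[200,318:352]])
E
```

```text
short fence inner top edge (tool) [[-0.0734 -0.0477  0.0661]
 [ 0.0303 -0.0477  0.0659]]
plate far edge [[-0.1702 -0.0716  0.0843]
 [ 0.0642 -0.0721  0.0838]]
long fence inner top edge [[ 0.0388 -0.0391  0.0658]
 [ 0.0434 -0.0069  0.0658]] short ends [[-0.0741 -0.0481  0.0661]
 [ 0.031  -0.048   0.0659]]
block plain top edge [[-0.021  -0.0447 -0.0539]
 [ 0.0006 -0.0447 -0.054 ]
 [ 0.0221 -0.0447 -0.054 ]]
[188, 190, 190, 188, 188, 186, 165, 79, 52, 54, 59, 88, 93, 93, 92] [91, 91, 91, 90, 92, 92, 90, 79, 76, 76, 117, 173, 186, 189, 190, 192, 191, 191] [221, 220, 221, 221, 221, 221, 222, 223, 222, 213, 191, 134, 99, 68, 44, 34, 32, 33, 36, 52, 82, 126, 184, 195, 195, 195, 193, 181, 109, 89, 121, 231, 238, 239]
```

```bash
python3 -m pendant '[[[0,0,0],[0.008,0.005,0],0.3],[[0,0,0],[0.008,0.005,0.02],0.3],[[0,0,0],[0.008,0.005,0.045],0.3],[[0,0,0],[0.008,0.005,0.065],0.3],[[0,0,0],[0.008,0.005,0.078],0.3],[[0,0,0],[0.008,0.005,0.082],0.3],[[0,0,0],[0.008,0.005,0.082],0.3]]'; for i in 1 2; do python3 -m pendant '[[[0,0,0],[0,0,0.0015],0.3],[[0,0,0],[0,0,0.0015],0.3]]'|egrep 'pos|force';done
```

```text
clock: 25.3
tool_pos: [0.5804, 0.0395, 0.0147]
eef_rot: [0.993, 0.12, -0.0, 0.0]
contact_force: [-0.3, -0.4, -5.8]
opening: 0.517
tool_pos: [0.5809, 0.0396, 0.0142]
contact_force: [0.3, 0.1, -4.8]
tool_pos: [0.5803, 0.0396, 0.0122]
contact_force: [0.0, 0.6, -4.9]
```

```bash
for i in 1 2 3 4; do python3 -m pendant '[[[0,0,0],[0,0,0.001],0.3],[[0,0,0],[0,0,0.001],0.3]]'|egrep 'pos|force';done
```

```text
tool_pos: [0.58, 0.0396, 0.0109]
contact_force: [-0.3, -0.5, -4.6]
tool_pos: [0.5802, 0.0396, 0.0102]
contact_force: [-0.7, 0.0, -1.6]
tool_pos: [0.5802, 0.0396, 0.0101]
contact_force: [-2.6, -1.3, 7.4]
tool_pos: [0.5802, 0.0396, 0.0101]
contact_force: [-4.1, 0.6, 16.9]
```

Flat on the bed. I'll ease the down-force, then slide to the long fence.

```bash
python3 -m pendant '[[[0,0,0],[0,0,-0.0015],0.3],[[0,0,0],[0.004,0,-0.0015],0.3],[[0,0,0],[0.007,0,-0.0015],0.3],[[0,0,0],[0.007,0,-0.0015],0.3]]'; for i in 1 2 3 4; do python3 -m pendant '[[[0,0,0],[0.0015,0,0],0.3],[[0,0,0],[0.0015,0,0],0.3]]'|egrep 'pos|force';done
```

```text
clock: 26.9
tool_pos: [0.5876, 0.0412, 0.0102]
eef_rot: [0.993, 0.119, 0.0, 0.0]
contact_force: [-0.8, -0.2, 6.7]
opening: 0.515
tool_pos: [0.5876, 0.0412, 0.0102]
contact_force: [-5.5, -1.2, 9.2]
tool_pos: [0.5876, 0.0412, 0.0102]
contact_force: [-8.0, -1.2, 13.4]
tool_pos: [0.5876, 0.0412, 0.0103]
contact_force: [-8.9, -0.3, 15.9]
tool_pos: [0.5876, 0.0412, 0.0103]
contact_force: [-12.7, -1.3, 18.1]
```

```bash
python3 -m pendant '[[[0,0,0],[0,-0.002,-0.001],0.3],[[0,0,0],[0,-0.004,-0.001],0.3],[[0,0,0],[0,-0.006,-0.001],0.3],[[0,0,0],[0,-0.006,-0.001],0.3]]'; for i in 1 2 3 4; do python3 -m pendant '[[[0,0,0],[0,-0.0015,0],0.3],[[0,0,0],[0,-0.0015,0],0.3]]'|egrep 'pos|force';done
```

```text
clock: 28.1
tool_pos: [0.5869, 0.0444, 0.0104]
eef_rot: [0.993, 0.118, -0.005, 0.002]
contact_force: [-8.3, -5.6, 8.8]
opening: 0.518
tool_pos: [0.5866, 0.0456, 0.0104]
contact_force: [-9.3, -6.1, 9.0]
tool_pos: [0.5862, 0.0471, 0.0104]
contact_force: [-7.8, -5.8, 8.9]
tool_pos: [0.5859, 0.0485, 0.0104]
contact_force: [-8.6, -4.9, 9.4]
tool_pos: [0.5855, 0.05, 0.0104]
contact_force: [-8.8, -7.0, 8.6]
```

```bash
for i in 1 2 3 4 5; do python3 -m pendant '[[[0,0,0],[0,-0.001,0],0.3],[[0,0,0],[0,-0.001,0],0.3]]'|egrep 'pos|force|rot';done
```

```text
tool_pos: [0.5853, 0.0506, 0.0104]
eef_rot: [0.993, 0.118, -0.005, 0.002]
contact_force: [-8.4, -6.9, 9.4]
tool_pos: [0.5853, 0.0506, 0.0103]
eef_rot: [0.993, 0.117, -0.005, 0.003]
contact_force: [-6.4, -8.6, 9.5]
tool_pos: [0.5854, 0.0505, 0.0103]
eef_rot: [0.993, 0.117, -0.004, 0.004]
contact_force: [-6.9, -9.6, 8.5]
tool_pos: [0.5854, 0.0505, 0.0104]
eef_rot: [0.993, 0.117, -0.004, 0.004]
contact_force: [-7.6, -10.9, 8.0]
tool_pos: [0.5853, 0.0506, 0.0104]
eef_rot: [0.993, 0.117, -0.004, 0.005]
contact_force: [-5.8, -12.9, 7.3]
```

```bash
python3 -m pendant '[[[0,0,0],[0.001,-0.001,0],0.3],[[0,0,0],[0.002,-0.002,0],0.3],[[0,0,0],[0.003,-0.003,0],0.3],[[0,0,0],[0.004,-0.004,0],0.3],[[0,0,0],[0.005,-0.004,0],0.3],[[0,0,0],[0.005,-0.004,0],0.3],[[0,0,0],[0.005,-0.004,0],0.3]]'; python3 - <<'E'
from h import *
s=r.get_state();R0=R.from_quat(s["eef_rot"]);print("tool force",R0.inv().apply(s["contact_force"]).round(2),R0.as_euler("xyz",degrees=True).round(2),s["moment"])
d=r.snapshot("wrist");cv2.imwrite("pics/w7.png",d["image"][:,:,::-1])
T=np.eye(4);T[:3,:3]=R0.as_matrix();T[:3,3]=s["tool_pos"]
C=np.linalg.inv(T@d["T_tool_cam"]);np.savez("pics/w7.npz",mtx=d["mtx"],R=C[:3,:3],t=C[:3,3])
E
```

```text
clock: 30.6
tool_pos: [0.5852, 0.0506, 0.0104]
eef_rot: [0.993, 0.116, -0.009, 0.008]
contact_force: [-13.4, -20.8, 15.5]
opening: 0.516
tool force [-18.15  17.31 -14.9 ] [179.25   1.09  13.34] [-3.90806118  2.54517493  0.39179208]
```

View pics/w7.png

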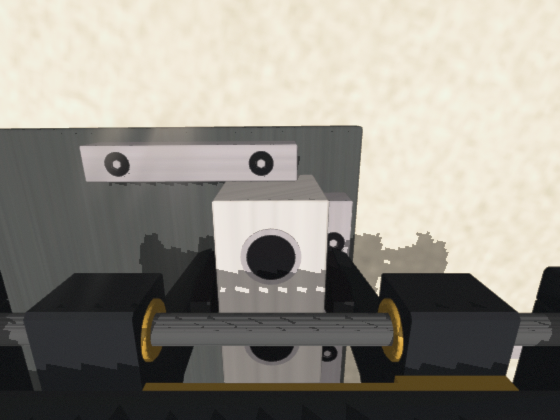

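The block is against both bars: its plain end at row ~199 sits just over the short fence's inner edge at row ~181, and its right side is on the long bar. Now a squareness check on the edges.

```bash
python3 - <<'E'
from h import *
im=cv2.imread("pics/w7.png",0).astype(float);w=dict(np.load("pics/w7.npz"));s=r.get_state();R0=R.from_quat(s["eef_rot"])
def edge(c0,c1,a,b):
    xs=np.arange(c0,c1,2);g=np.abs(np.diff(cv2.GaussianBlur(im,(3,3),0),axis=0));ys=np.array([a+g[a:b,x].argmax() for x in xs])+.5
    p=np.polyfit(xs,ys,1);k=abs(np.polyval(p,xs)-ys)<1.2;p=np.polyfit(xs[k],ys[k],1);return [[x,np.polyval(p,x)] for x in(xs[0],xs[-1])]
def rep(n,px,z):
    Q=ray(w,px,z);v=Q[1]-Q[0];print(n,np.round(px,1).tolist(),R0.inv().apply(Q-s["tool_pos"]).round(4).tolist(),"yaw",np.degrees(np.arctan2(v[1],v[0])).round(2))
rep("fence inner",edge(95,205,172,190),.030)
rep("plate edge",edge(20,350,118,138),.012)
rep("block end top",edge(220,320,190,207),.064)
rep("block end bottom@fence top",[[221,180],[314,180]],.030)
E
```

```text
fence inner [[95.0, 181.8], [203.0, 180.5]] [[-0.0862, -0.0432, -0.0185], [-0.0326, -0.044, -0.0195]] yaw 14.27
plate edge [[20.0, 127.7], [348.0, 124.9]] [[-0.1316, -0.0683, 0.0001], [0.0405, -0.0698, -0.0032]] yaw 13.84
block end top [[220.0, 200.8], [318.0, 199.7]] [[-0.019, -0.0431, -0.0538], [0.0189, -0.0437, -0.0545]] yaw 14.26
block end bottom@fence top [[221, 180], [314, 180]] [[-0.0237, -0.0443, -0.0197], [0.0217, -0.0444, -0.0205]] yaw 13.54
```

Block and fence are parallel within about 0.5°, with the end gap under 1 mm. Last numeric checks: steadiness over a hold, the tub and the bystanders unmoved against the first picture, and the bed clear.

```bash
python3 -m pendant '[[[0,0,0],[0,0,0],0.3],[[0,0,0],[0,0,0],0.3],[[0,0,0],[0,0,0],0.3],[[0,0,0],[0,0,0],0.3]]'; python3 - <<'E'
from h import *
for n in("top","scene"):
    a=cv2.imread(f"pics/{n}0.png");b=np.ascontiguousarray(r.snapshot(n)["image"][:,:,::-1])
    R_={"top":dict(tub=(370,180,460,260),elbow=(365,115,400,150),tee=(120,125,155,155),sp=(140,158,170,182),wrench=(330,245,365,320),oil=(455,165,490,192),square=(230,105,275,155),tape=(175,270,212,298),bushpos=(258,226,278,245),slpos=(303,205,322,224)),
        "scene":dict(tub=(188,100,250,170),oil=(142,105,172,155),wrench=(265,135,328,166),sp=(368,315,390,342),tee=(360,360,395,395),tape=(392,200,432,236),elbow=(155,193,182,222))}[n]
    for k,(x0,y0,x1,y1) in R_.items():
        t=a[y0:y1,x0:x1];m=cv2.matchTemplate(b[y0-15:y1+15,max(x0-15,0):x1+15],t,cv2.TM_CCOEFF_NORMED);_,v,_,p=cv2.minMaxLoc(m);print(n,k,round(v,2),"shift",(p[0]-15,p[1]-15))
    h=cv2.cvtColor(b,cv2.COLOR_BGR2HSV)
    if n=="scene":
        for q in([278,188],[323,204]):print("bed px",q,b[q[1]-3:q[1]+4,q[0]-3:q[0]+4].mean((0,1)).round(),a[q[1]-3:q[1]+4,q[0]-3:q[0]+4].mean((0,1)).round())
s=r.get_state();print(R.from_quat(s["eef_rot"]).inv().apply(s["contact_force"]).round(1),abs(s["qd"]).max())
E
```

```text
clock: 31.05
tool_pos: [0.5852, 0.0506, 0.0105]
eef_rot: [0.993, 0.116, -0.009, 0.008]
contact_force: [-13.0, -20.0, 16.4]
opening: 0.514
top tub 1.0 shift (0, 0)
top elbow 1.0 shift (0, 0)
top tee 1.0 shift (0, 0)
top sp 0.83 shift (-1, 0)
top wrench 0.5 shift (1, -1)
top oil 1.0 shift (0, 0)
top square 0.25 shift (0, 0)
top tape 0.77 shift (-6, -11)
top bushpos 0.17 shift (13, 10)
top slpos 0.2 shift (-15, 15)
scene tub 0.99 shift (0, 0)
scene oil 1.0 shift (0, 0)
scene wrench 0.23 shift (-15, 6)
scene sp 1.0 shift (0, 0)
scene tee 1.0 shift (0, 0)
scene tape 0.81 shift (0, 1)
scene elbow 1.0 shift (0, 0)
bed px [278, 188] [25. 26. 25.] [66. 65. 67.]
bed px [323, 204] [24. 35. 35.] [27. 45. 58.]
[-17.6  16.8 -15. ] 0.0025686374710570735
```

```bash
python3 -c "
from plant import r
print(r.finish_job());s=r.get_state();print(s['clock'],s['contact_force'],s['tool_pos'])"
```

```text
the job is handed in; nothing more can be done
None
the job is handed in; nothing more can be done
```

I dropped both stray fittings into the tub and seated the block in the jig's corner. I handed the job in at 31 s with the block still gripped and pressed. The hand-in reports no verdict.

**On the way:**
- **First bush grasp:** it missed and closed on nothing. Touching the bed showed the fingertips sit about 25 mm behind the reported TCP, not 8 mm ahead as stated. I corrected all heights by about 33 mm, and the later grasps held.
- **Finger contact:** in the search for the bed, the shut fingers pressed on it with up to 36 N.

**Last checks:**
- **Push:** about 17.6 N toward the long fence and 16.8 N toward the short fence, with 15 N downward. The contact forces at the fences themselves cannot be read. I take them as over 2 N after about 5 N of bed friction.
- **Fit:** the block is parallel to the short fence within about 0.5°, and the gap at its plain end is under 1 mm. The long-fence side agrees within 2 mm.
- **Tilt:** the tool leans about 1.3° under the push. The block's own tilt was not measured separately, but its height stayed constant.
- **Tub and bystanders:** in both cameras the tub, oil and elbow had not moved. The tee and spare sleeve had not either; the spare sleeve was 1 px off in one view.
- **Less certain:** the wrench, square and tape matched poorly, probably because of shadow or the arm covering them. I never went near them, but this is not confirmed.
- **Bush:** I saw the sleeve in the tub, but could not pick out the bush among the other brass fittings. It was released inside the tub, and the fingers came out empty.

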